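# Tip turned sleeves from a chute into the parts bin

### The arm

A 7-joint arm with a two-finger parallel gripper is mounted at the origin on the work surface. World frame = base frame: x ahead of the robot, y to its left, z up, the work surface at z = 0. Lengths are in m, angles in rad, forces in N, time in s.
With the tool pointing down it reaches from about 0.425 to 0.875 m from the base axis. Payload 8.4 kg.
Tool frame: the origin (TCP) lies at the very end of the fingers, on their centre line; the grasp point (between the pads) lies 19 mm behind it (arm.grip_depth is the z of the grasp point in the tool frame, in m); z points along the fingers, y is the line along which they close (so a half turn about z gives the same grasp; the last joint's range is limited). The gripper opens to 87 mm and grips with 3 to 60 N. Pads are 19 mm wide; open, the fingers measure 117 mm over their backs; the gripper's body (75 mm by 190 mm) begins 51 mm behind the grasp point.
Start: joints at [-0.099, 0.333, 0.04, 1.465, -0.013, 1.343, -0.059], TCP at [0.65, -0, 0.223] pointing down, gripper open.
Joint ranges: [-2.58, 2.58], [-0.38, 2.09], [-1.3, 1.39], [0.25, 2.4], [-1.5, 4.64], [0.08, 2.09], [-2.65, 2.65]. Speed limits (rad/s): [2.22, 2.22, 2.79, 2.79, 3.14, 3.14, 3.14].

### API

Orientations are given as a unit quaternion [x, y, z, w].
In Python, from cell import arm gives the robot as it stands. The module is installed in compiled form; this text tells all that it offers.
- The arm moves only by the tool move_arm, never from a script. Its argument "moves" is a list of rows, each an object of numbers: "tx", "ty", "tz": the shift along the tool's x, y, z as a fraction of full scale; "turn": the turn about the tool's z as a fraction of full scale; "hand": the closure, from 0 (fully open) to 1 (shut). In form: [{"tx": .., "ty": .., "tz": .., "turn": .., "hand": ..}, ...]. A call has 1 to 10 rows; each row shifts and turns the commanded pose from where the row before left it, along the tool's axes as they then stand; what a row does not reach is not made up. Full scale, the value 1, is 3 cm for a shift and 5 degrees for a turn. A row lasts 1/10 s, in which the tool goes at most 50 mm and 8.59 degrees, less where a joint would pass 70% of its speed; a pose out of reach is approached as far as the arm can. A call with a number of a shift or a turn outside -1 to 1 is refused whole. A call with a gripper value outside its range is refused whole. The fingers move at their own pace and stop on an object; "grip_force" is the grip in N (left out, the last holds). Time passes only in rows, so rows that do not move let the fingers close. It gives the time, the measured TCP pose, the force, the opening and the grip force at its end, in the units of the state.
- arm.read_state(): the state, without advancing time (a new reading comes with each control period).
- arm.snapshot(name): name is "scene" or "side" or "wrist"; returns (picture, depth): 384x512x3 uint8, blue, green, red; 384x512 float32, m along the optical axis (not along the pixel's ray), 0 where there is no reading.
- arm.camera_model(name): a dict with "intrinsics" (3x3 intrinsics, pixels), "eye" and "rotation" of the camera in the world. Camera axes: x right, y up, looking along -z (the intrinsics and any distortion apply to the point x, -y, -z); pixel columns grow to the right and rows downward; lengths in m; the calibration is good to about 2 mm. A picture is of the moment at which its call begins: read the wrist's pose just before it. camera_model takes no time and is no camera call; for the wrist camera it gives the pose at the moment of the call.
- arm.sign_off(): hands the job in; it is judged then, once.
The state is a dict: "clock": time; "joints": joint angles; "qd": joint speeds; "effort": joint torques, N m; "tool_pos": TCP position; "ee_rot": TCP orientation; "contact_force": force on the tool from outside, world axes, zero at the start; "torque": the same for the moment, N m; "finger_gap": finger opening in m; "finger_force": force on a finger pad.
Only numpy, scipy, OpenCV 4.12 (cv2) and the standard library are available. Lean on these libraries where they do the work, as an engineer would, in place of code of your own. Each camera call takes 0.05 s, during which the arm holds its last target. There are 200 camera calls.

### The job

Slide the yellow cover of the blue parts bin fully open, pick up the aluminium chute by its red handle and tilt it with its spout over the bin's mouth so that all four brass sleeves slide into the bin. Then put the chute back flat on the middle of its black mat and slide the cover fully closed again. Do not touch the sleeves with the gripper, and leave the jar, the tape roll and the red box where they are.

Things in the scene. Friction and masses are not known exactly. Their poses are not given: they have to be found in the camera images.
- bin: blue parts bin fixed to the bench, 130 (x) by 200 (y) by 110 mm high, walls 4 mm, top plate 5 mm. Origin: centre of its underside; z up; y along its length, pointing from the mouth end towards the end to which the cover opens. On the robot's left, mouth end towards the mat. Two aluminium guide rails along y stand 8 mm above the top plate, 88 mm apart inside
- mouth (a point): centre of the square mouth, 72 by 72 mm, at the level of the top plate's upper face (110 mm above the bench), 50 mm from the bin's middle towards its -y; axes as the bin's
- cover (a joint): position in m of the yellow sliding cover (84 by 84 by 4 mm, lying on the top plate between the rails): 0 = fully closed (a stop), 0.090 = fully open (a stop), growing as it moves along the bin's +y. It starts closed or up to 15 mm open and stays where it is left; it takes about 2 N to slide
- cover_grip (a point): grip point on the cover's black upright handle, a block 40 mm (bin x) by 14 mm (bin y) by 42 mm high whose lower 4 mm are sunk in the cover; this point is on its middle, 29 mm above the cover's underside and 17 mm below the handle's top; axes as the bin's
- chute: pale aluminium chute on the mat, holding the sleeves: trough 200 mm long (x), 54 mm wide outside, 46 mm inside, floor 4 mm, walls to 44 mm high, closed at the back (-x), open at the spout (+x), smooth inside (sleeves slide from 16 to 23 degrees of tilt on). Origin: centre of its underside; x towards the spout, z up. It starts pointing roughly to the robot's left, towards the bin. 0.22 kg, plus 0.4 kg of sleeves
- chute_grip (a point): grip point of the chute's red handle, an upright plate on a bridge (52 to 60 mm high, 14 mm long in x) across the trough, 14 mm thick (chute x), 40 mm wide (chute y), from 60 to 104 mm above the chute's underside; this point is on its middle, 85 mm above the underside and 15 mm behind the chute's middle; axes as the chute's
- spout (a point): middle of the spout's lip: end of the trough floor, on its upper face (100 mm ahead of the chute's origin, 4 mm above its underside); axes as the chute's
- mat: black rubber mat fixed on the bench, 260 (x) by 150 (y) by 4 mm; origin: centre of its underside. The chute starts near its middle and returns there
- sleeve1: turned brass sleeve 1 of 4, a cylinder 60 mm long (its x) and 20 mm in diameter, about 0.1 kg; origin: its centre. Starts lying lengthwise in the chute, in the rear pair, on the left seen towards the spout
- sleeve2: turned brass sleeve 2 of 4, a cylinder 60 mm long (its x) and 20 mm in diameter, about 0.1 kg; origin: its centre. Starts lying lengthwise in the chute, in the rear pair, on the right seen towards the spout
- sleeve3: turned brass sleeve 3 of 4, a cylinder 60 mm long (its x) and 20 mm in diameter, about 0.1 kg; origin: its centre. Starts lying lengthwise in the chute, in the front pair, on the left seen towards the spout
- sleeve4: turned brass sleeve 4 of 4, a cylinder 60 mm long (its x) and 20 mm in diameter, about 0.1 kg; origin: its centre. Starts lying lengthwise in the chute, in the front pair, on the right seen towards the spout
- jar: bystander: closed whitish jar with white cap, 64 mm in diameter, 85 mm high; origin: centre of its underside
- tape: bystander: blue tape roll lying flat, 90 mm in diameter, 24 mm high; origin: centre of its underside
- redbox: bystander: small open red box 90 by 70 by 45 mm; origin: centre of its underside
There are look-alikes about, which are no part of the job. Leave any pink look-alike of the sleeve4 alone.

How it is judged:
On the way, in this order (a step that is already met when the one before it is completed fails the run):
1. the bin's cover is slid open (75 mm or more) (value of joint cover above 0.075 m), for 0.1 s.
2. the chute is held by the gripper and lifted off its mat (30 mm or more), not yet tipped (within 11 degrees of level) (height (world z) of chute above 0.034 m and angle between chute's own z axis and vertical below 0.2 rad and contact force between the fingers and chute above 0.5 N), for 0.1 s.
3. the held chute is tilted by more than 11 degrees with the spout at the mouth (within 80 mm horizontally, less than 100 mm above it) (contact force between the fingers and chute above 0.5 N and angle between chute's own z axis and vertical above 0.2 rad and horizontal distance between spout and mouth below 0.08 m and z of spout in the frame of mouth below 0.1 m).
4. all four sleeves are in the bin, with the chute still held (x of sleeve1 in the frame of bin between -0.064 and 0.064 m and y of sleeve1 in the frame of bin between -0.099 and 0.099 m and z of sleeve1 in the frame of bin between 0 and 0.085 m and x of sleeve2 in the frame of bin between -0.064 and 0.064 m and y of sleeve2 in the frame of bin between -0.099 and 0.099 m and z of sleeve2 in the frame of bin between 0 and 0.085 m and x of sleeve3 in the frame of bin between -0.064 and 0.064 m and y of sleeve3 in the frame of bin between -0.099 and 0.099 m and z of sleeve3 in the frame of bin between 0 and 0.085 m and x of sleeve4 in the frame of bin between -0.064 and 0.064 m and y of sleeve4 in the frame of bin between -0.099 and 0.099 m and z of sleeve4 in the frame of bin between 0 and 0.085 m and contact force between the fingers and chute above 0.5 N), for 0.2 s.
5. the chute lies flat on the middle of its mat again (within 50 mm), released (horizontal distance between chute and mat below 0.05 m and angle between chute's own z axis and vertical below 0.1 rad and height (world z) of chute below 0.012 m and contact force between the fingers and chute below 0.1 N), for 0.2 s.
6. the cover is slid closed (6 mm or less open) (value of joint cover below 0.006 m), for 0.1 s.
At the end, for the whole second after the job is handed in: All four sleeves lie at rest inside the bin, the cover is closed (6 mm or less open), and the chute lies flat (within 6 degrees) and at rest on its mat, its middle within 50 mm of the mat's (x of sleeve1 in the frame of bin between -0.064 and 0.064 m and y of sleeve1 in the frame of bin between -0.099 and 0.099 m and z of sleeve1 in the frame of bin between 0 and 0.085 m and x of sleeve2 in the frame of bin between -0.064 and 0.064 m and y of sleeve2 in the frame of bin between -0.099 and 0.099 m and z of sleeve2 in the frame of bin between 0 and 0.085 m and x of sleeve3 in the frame of bin between -0.064 and 0.064 m and y of sleeve3 in the frame of bin between -0.099 and 0.099 m and z of sleeve3 in the frame of bin between 0 and 0.085 m and x of sleeve4 in the frame of bin between -0.064 and 0.064 m and y of sleeve4 in the frame of bin between -0.099 and 0.099 m and z of sleeve4 in the frame of bin between 0 and 0.085 m and horizontal distance between chute and mat below 0.05 m and angle between chute's own z axis and vertical below 0.1 rad and height (world z) of chute below 0.012 m and value of joint cover below 0.006 m and linear speed of chute below 0.02 m/s and linear speed of each of sleeve1, sleeve2, sleeve3, sleeve4 below 0.03 m/s); the robot touches nothing.
It fails at once if the gripper touches a sleeve (contact force between the fingers and sleeve1 above 0.5 N or contact force between the fingers and sleeve2 above 0.5 N or contact force between the fingers and sleeve3 above 0.5 N or contact force between the fingers and sleeve4 above 0.5 N).
It fails at once if the jar, tape roll or red box is moved by more than 30 mm (distance of any of jar, tape, redbox from where it was at the start of the episode above 0.03 m).
It also fails if it takes over 67 s, if anything falls off the work surface, if the arm or the gripper's body presses on something with over 40 N, if the wrist force passes 120 N, or if a joint passes its speed limit or range.

## Working session

There is one attempt and no reset: what is moved stays moved. The work goes in short steps, Python scripts to look and compute and a tool call to move; the robot and the scene stay as the last step left them, time stands still between calls to the robot, and variables do not carry over. Pictures are saved under pics/ and viewed, at most 10 in all, crops included, and the job is handed in when it is done.

Besides the shell and the picture viewer there is one more tool, called after "Call:" in YAML: its name, and indented under it one key for each argument. move_arm: Moves the arm, as the interface text tells. Its arguments: {"type":"object","properties":{"moves":{"type":"array"},"grip_force":{"type":"number"}},"required":["moves"]}

```bash
mkdir -p pics; cat > h.py <<'E'
import numpy as np, cv2
from cell import arm
from scipy.spatial.transform import Rotation as R
def cloud(name):
    im,d=arm.snapshot(name); m=arm.camera_model(name); K=np.array(m["intrinsics"])
    v,u=np.mgrid[:384,:512]
    p=np.stack([(u-K[0,2])/K[0,0]*d,-(v-K[1,2])/K[1,1]*d,-d],-1)
    rot=np.array(m["rotation"]); rot=rot if rot.shape==(3,3) else R.from_quat(rot).as_matrix()
    return im,d,p@rot.T+np.array(m["eye"])
E
python3 - <<'E'
from h import *
s=arm.read_state();print(s, arm.grip_depth)
ims=[]
for n in("scene","side"):
    im,d,P=cloud(n);np.savez(n,im=im,d=d,P=P);print(n,arm.camera_model(n))
    cv2.imwrite(f"pics/{n}.png",cv2.resize(im,(768,576)))
E
```

```text
{'clock': 0.0, 'joints': array([-0.09919596,  0.33394128,  0.03985732,  1.46629724, -0.013374  ,
        1.34328432, -0.05854979]), 'qd': array([-2.95139421e-04, -3.19313448e-05,  7.87002428e-05, -5.78123903e-04,
        9.31295335e-04, -9.28377536e-04,  7.33215326e-04]), 'effort': array([ 1.06989024e-03, -6.56351209e+01,  1.33598529e+00, -4.03798449e+01,
       -5.97442500e-02,  4.47441044e-02,  1.62792835e-04]), 'tool_pos': array([ 6.49521896e-01, -3.21928389e-05,  2.21626711e-01]), 'ee_rot': array([ 7.07124190e-01,  7.07088882e-01, -6.34007589e-04, -5.39327496e-04]), 'contact_force': array([-0.52046581, -0.26254617, -0.68316665]), 'torque': array([-0.00760407,  0.00929753,  0.00526631]), 'finger_force': 0.0, 'finger_gap': 0.08710683781952339} -0.0187
scene {'intrinsics': array([[367.53175121,   0.        , 251.6214335 ],
       [  0.        , 367.53175121, 182.12684878],
       [  0.        ,   0.        ,   1.        ]]), 'eye': array([0.94244196, 0.41504314, 0.75464318]), 'rotation': array([0.12698031, 0.34330049, 0.87711434, 0.3109521 ])}
side {'intrinsics': array([[405.14862206,   0.        , 255.44833925],
       [  0.        , 405.14862206, 187.75019493],
       [  0.        ,   0.        ,   1.        ]]), 'eye': array([ 0.52648748, -0.68923593,  0.5737168 ]), 'rotation': array([ 0.45968212, -0.0150486 , -0.05009766,  0.88654166])}
```

View both.

View pics/scene.png

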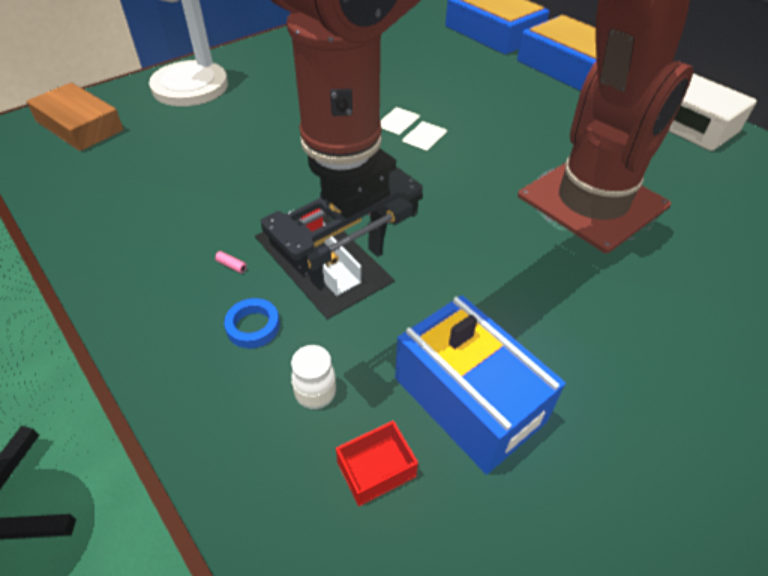

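View pics/side.png

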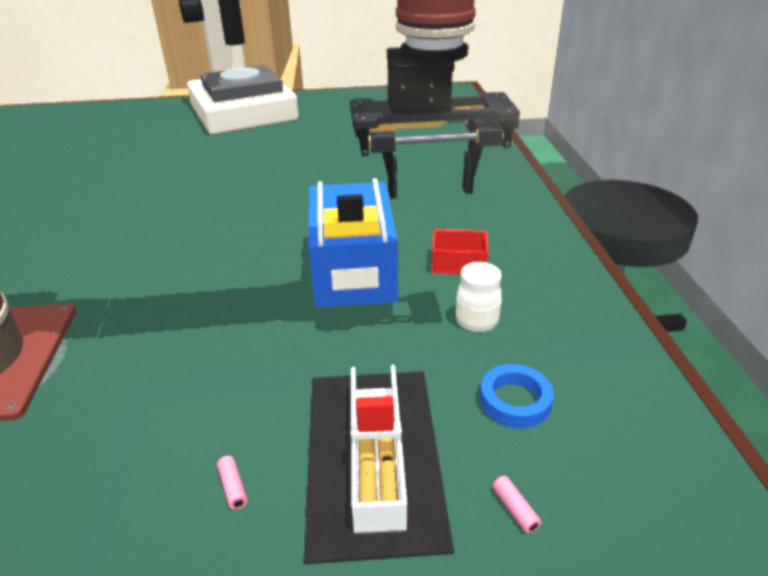

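The scene view shows the bin at about (480,380), with the yellow cover and black handle at (462,330). The gripper hides the chute there. The side view shows the chute with its red handle at (375,412), sleeves behind it, on the mat; the pink look-alikes are at (231,482) and (516,503). Next I measure.

```bash
cat >> h.py <<'E'
def masks(im):
    h=cv2.cvtColor(im,cv2.COLOR_BGR2HSV);H,S,V=h[...,0].astype(int),h[...,1],h[...,2]
    return dict(red=((H<6)|(H>174))&(S>200)&(V>120),yellow=(H>18)&(H<30)&(S>180)&(V>120),brass=(H>12)&(H<24)&(S>80)&(S<215)&(V>100),
      white=(S<40)&(V>130),black=(V<50),blue=(H>100)&(H<125)&(S>150))
def rect(p): # xy rectangle of points
    r=cv2.minAreaRect((p[:,:2]*1000).astype(np.float32)); return np.round([*r[0],*r[1],r[2]],1)
def box(P,m,lo,hi): return P[m&((P>lo)&(P<hi)).all(-1)]
E
python3 - <<'E'
from h import *
for n in("scene","side"):
    f=np.load(n+".npz");P=f["P"];M=masks(f["im"]);print(n)
    b=box(P,M["blue"],[.3,.1,.1],[.7,.6,.116]);print("bin top",len(b),rect(b),np.median(b[:,2]))
    b=box(P,M["yellow"],[.3,.1,.1],[.7,.6,.13]);print("cover",len(b),rect(b),np.median(b[:,2]))
    b=box(P,M["black"],[.3,.1,.122],[.7,.6,.17])
    b=b[(b[:,2]<.17)];print("covhandle",len(b),len(b) and (b.min(0),b.max(0),np.median(b,0),rect(b)))
    b=box(P,M["white"],[.3,.1,.112],[.7,.6,.125]);print("rails",len(b),len(b) and (rect(b),b[:,2].max()))
    b=box(P,M["red"],[.4,-.4,.055],[.7,.05,.15]);print("chute handle",len(b),len(b) and (rect(b),b.min(0),b.max(0)))
    t=b[b[:,2]>b[:,2].max()-.004];print(" top",len(t),rect(t),np.median(t,0))
    b=box(P,M["white"],[.4,-.4,.035],[.7,.05,.052]);print("chute rim",len(b),len(b) and (rect(b),np.median(b[:,2])))
    b=box(P,M["black"],[.3,-.4,-.005],[.8,.1,.010]);print("mat",len(b),len(b) and (rect(b),np.median(b[:,2])))
    b=box(P,M["brass"],[.4,-.4,.01],[.7,.05,.05]);print("brass",len(b),len(b) and (rect(b),b.min(0),b.max(0)))
E
```

```text
scene
bin top 2645 [552.5 184.8 170.  132.4  89.4] 0.10948604583036026
cover 805 [551.1 137.5  74.3  81.4  89.5] 0.11411051660217897
covhandle 13 (array([0.53649936, 0.13195387, 0.14388198]), array([0.56107008, 0.14035572, 0.15647572]), array([0.54395542, 0.13950871, 0.15172231]), array([547.8, 139.5,  25.6,   7.3,  18.6]))
rails 533 (array([553.1, 183.8, 166.6, 101.8,  89.5]), np.float64(0.12055054586055636))
chute handle 34 (array([ 553. , -233.1,    3.7,   29.2,   84.9]), array([ 0.53834536, -0.23538413,  0.07179636]), array([ 0.567683  , -0.23040354,  0.09071745]))
 top 5 [ 553.4 -232.4    1.8   28.5   85.5] [ 0.55472656 -0.2324385   0.08704758]
chute rim 131 (array([ 559.2, -173.5,   99.4,   54.5,   87.1]), np.float64(0.04423846234227469))
mat 16 (array([ 552.8, -241.8,   96.9,  238.4,   10.3]), np.float64(0.0038009383258069684))
brass 23 (array([ 546.2, -191.7,   37.3,   12.6,   32.8]), array([ 0.53297363, -0.20709112,  0.01224028]), array([ 0.56376972, -0.18450309,  0.02871285]))
side
bin top 677 [552.6 185.2 166.8 129.9  89.6] 0.1086982188115973
cover 230 [551.7 119.5  40.8  
[... 205 characters left out ...]
7.2,  32.9,  88.5]))
rails 186 (array([552.5, 183.7, 167.3,  99.5,  89.2]), np.float64(0.11909358647130608))
chute handle 355 (array([ 553.7, -248.2,    4.1,   35.2,   86. ]), array([ 0.53611787, -0.25069688,  0.06710703]), array([ 0.57134121, -0.24501342,  0.10573811]))
 top 33 [ 553.5 -248.1    2.5   32.8   86.9] [ 0.5527852  -0.24815434  0.10372004]
chute rim 698 (array([ 585.5, -147.1,  377.5,  112.3,   68.7]), np.float64(0.04646234747803979))
mat 269 (array([ 537.7, -294.8,  198.8,  284.7,   38.8]), np.float64(0.0031330262287662114))
brass 674 (array([ 552.7, -264.6,   84.4,   40.9,   86.3]), array([ 0.53024701, -0.30726938,  0.01151549]), array([ 0.57486619, -0.22145395,  0.0294332 ]))
```

Call:
move_arm:
  moves:
    - {"tx":0.9,"ty":-0.65,"tz":0,"turn":0,"hand":0}
    - {"tx":0.9,"ty":-0.65,"tz":0,"turn":0,"hand":0}
    - {"tx":0.9,"ty":-0.65,"tz":0,"turn":0,"hand":0}
    - {"tx":0.9,"ty":-0.65,"tz":0,"turn":0,"hand":0}
    - {"tx":0.8,"ty":-0.67,"tz":0,"turn":0,"hand":0}
    - {"tx":0,"ty":0,"tz":0.8,"turn":0,"hand":0}
    - {"tx":0,"ty":0,"tz":0.8,"turn":0,"hand":0}
    - {"tx":0,"ty":0,"tz":0.8,"turn":0,"hand":0}
    - {"tx":0,"ty":0,"tz":0.8,"turn":0,"hand":0}
    - {"tx":0,"ty":0,"tz":0,"turn":0,"hand":0}
  grip_force: 25

```text
clock: 1.1
tool_pos: [0.5495, 0.1313, 0.1231]
ee_rot: [0.707, 0.707, -0.003, -0.001]
contact_force: [-0.3, -0.4, 0.2]
finger_gap: 0.0871
finger_force: 0.0
```

Call:
move_arm:
  moves:
    - {"tx":0,"ty":0,"tz":0,"turn":0,"hand":1}
    - {"tx":0,"ty":0,"tz":0,"turn":0,"hand":1}
    - {"tx":0,"ty":0,"tz":0,"turn":0,"hand":1}
    - {"tx":0,"ty":0,"tz":0,"turn":0,"hand":1}
    - {"tx":0.5,"ty":0,"tz":0,"turn":0,"hand":1}
    - {"tx":0.5,"ty":0,"tz":0,"turn":0,"hand":1}
    - {"tx":0.5,"ty":0,"tz":0,"turn":0,"hand":1}
    - {"tx":0.5,"ty":0,"tz":0,"turn":0,"hand":1}
    - {"tx":0.4,"ty":0,"tz":0,"turn":0,"hand":1}
    - {"tx":0,"ty":0,"tz":0,"turn":0,"hand":1}

```text
clock: 2.1
tool_pos: [0.5513, 0.2069, 0.1264]
ee_rot: [0.706, 0.708, 0.0, -0.0]
contact_force: [-0.2, -0.8, 0.5]
finger_gap: 0.0147
finger_force: 0.0
```

Call:
move_arm:
  moves:
    - {"hand":0}
    - {"hand":0}
    - {"hand":0}
    - {"hand":0}
    - {"hand":0}
    - {"hand":0}
    - {"hand":0}
    - {"hand":0}
    - {"hand":0}
    - {"hand":0}

```text
schema error: expected keys tx, ty, tz, turn, hand
```

```bash
python3 - <<'E'
from h import *
print(arm.read_state()["finger_gap"])
im,d,P=cloud("side");M=masks(im)
b=box(P,M["black"],[.3,.05,.122],[.7,.19,.17]);print("covhandle",len(b),rect(b),b.min(0),b.max(0))
b=box(P,M["yellow"],[.3,.03,.1],[.7,.6,.13]);print("cover",rect(b))
b=box(P,M["blue"],[.3,.03,.1],[.7,.6,.116]);print("bin",rect(b))
b=box(P,M["red"],[.4,-.4,.055],[.7,.05,.15]);print("chute handle",rect(b),b.min(0),b.max(0))
g=box(P,(M["black"]),[.3,-.4,-.005],[.8,.05,.012]);g=g[g[:,1]<0.02];print("mat",len(g),np.percentile(g,[1,99],axis=0))
m=(M["black"]&(((P>[.3,-.5,-.02])&(P<[.8,.05,.02])).all(-1))).astype(np.uint8)
c=max(cv2.findContours(m,0,2)[0],key=cv2.contourArea)[:,0];q=P[c[:,1],c[:,0]];q=q[(q[:,2]>-.01)];print("mat contour",rect(q))
w=box(P,M["white"],[.45,-.4,.035],[.65,-.05,.05]);print("rim",rect(w))
z=im[140:384,140:340];cv2.imwrite("pics/s2.png",cv2.resize(z,(492,600)))
E
```

```text
0.014650341471731321
covhandle 184 [550.9 128.5  32.7  13.9   3.6] [0.53469353 0.12150184 0.12210801] [0.56749272 0.13612421 0.15514354]
cover [551.2 114.   54.5  75.6  87.1]
bin [552.1 166.4 205.3 129.9  89.2]
chute handle [ 553.8 -247.9    4.2   35.3   85.4] [ 0.53610872 -0.25060838  0.06697567] [ 0.57137895 -0.24517116  0.10531263]
mat 265 [[ 0.40148004 -0.3476674   0.00068508]
 [ 0.5726172  -0.12359548  0.00840991]]
mat contour [ 519.4 -219.9  199.8    7.9   87.4]
rim [ 554.9 -227.7  200.5   54.1   86.7]
```

Call:
move_arm:
  moves:
    - {"tx":0,"ty":0,"tz":0,"turn":0,"hand":0}
    - {"tx":0,"ty":0,"tz":0,"turn":0,"hand":0}
    - {"tx":0,"ty":0,"tz":0,"turn":0,"hand":0}
    - {"tx":0,"ty":0,"tz":0,"turn":0,"hand":0}
    - {"tx":0,"ty":0,"tz":0,"turn":0,"hand":0}
    - {"tx":0,"ty":0,"tz":0,"turn":0,"hand":0}
    - {"tx":0,"ty":0,"tz":0,"turn":0,"hand":0}
    - {"tx":-0.8,"ty":0,"tz":0,"turn":0,"hand":0}
    - {"tx":-0.8,"ty":0,"tz":0,"turn":0,"hand":0}
    - {"tx":-0.9,"ty":0,"tz":0,"turn":0,"hand":0}

```text
clock: 3.15
tool_pos: [0.5518, 0.1287, 0.1265]
ee_rot: [0.707, 0.708, 0.0, -0.0]
contact_force: [0.3, -0.2, -0.2]
finger_gap: 0.0819
finger_force: 0.0
```

Call:
move_arm:
  moves:
    - {"tx":0,"ty":0,"tz":0,"turn":0,"hand":1}
    - {"tx":0,"ty":0,"tz":0,"turn":0,"hand":1}
    - {"tx":0,"ty":0,"tz":0,"turn":0,"hand":1}
    - {"tx":0,"ty":0,"tz":0,"turn":0,"hand":1}
    - {"tx":0,"ty":0,"tz":0,"turn":0,"hand":1}
    - {"tx":0,"ty":0,"tz":0,"turn":0,"hand":1}
    - {"tx":0,"ty":0,"tz":0,"turn":0,"hand":1}
    - {"tx":0,"ty":0,"tz":0,"turn":0,"hand":1}

```text
clock: 3.95
tool_pos: [0.5517, 0.1293, 0.1266]
ee_rot: [0.707, 0.707, -0.0, -0.0]
contact_force: [-0.5, 0.7, 0.7]
finger_gap: 0.0396
finger_force: 25.0
```

Gripped (40 mm). Slide open.

Call:
move_arm:
  moves:
    - {"tx":0.5,"ty":0,"tz":0,"turn":0,"hand":1}
    - {"tx":0.5,"ty":0,"tz":0,"turn":0,"hand":1}
    - {"tx":0.5,"ty":0,"tz":0,"turn":0,"hand":1}
    - {"tx":0.5,"ty":0,"tz":0,"turn":0,"hand":1}
    - {"tx":0.5,"ty":0,"tz":0,"turn":0,"hand":1}
    - {"tx":0.2,"ty":0,"tz":0,"turn":0,"hand":1}
    - {"tx":0.1,"ty":0,"tz":0,"turn":0,"hand":1}
    - {"tx":0,"ty":0,"tz":0,"turn":0,"hand":1}

```text
clock: 4.75
tool_pos: [0.5526, 0.2074, 0.1265]
ee_rot: [0.709, 0.706, -0.003, 0.002]
contact_force: [-0.5, -20.1, 6.8]
finger_gap: 0.0396
finger_force: 25.0
```

Call:
move_arm:
  moves:
    - {"tx":-0.2,"ty":0,"tz":0,"turn":0,"hand":0}
    - {"tx":0,"ty":0,"tz":0,"turn":0,"hand":0}
    - {"tx":0,"ty":0,"tz":0,"turn":0,"hand":0}
    - {"tx":0,"ty":0,"tz":-0.9,"turn":0,"hand":0}
    - {"tx":0,"ty":0,"tz":-0.9,"turn":0,"hand":0}
    - {"tx":-1,"ty":0,"tz":-0.6,"turn":0,"hand":0}
    - {"tx":-1,"ty":0,"tz":0,"turn":0,"hand":0}
    - {"tx":-1,"ty":0,"tz":0,"turn":0,"hand":0}
    - {"tx":-1,"ty":0,"tz":0,"turn":0,"hand":0}
    - {"tx":-1,"ty":0,"tz":0,"turn":0,"hand":0}

```text
clock: 5.75
tool_pos: [0.5518, 0.0573, 0.1987]
ee_rot: [0.707, 0.708, 0.0, -0.0]
contact_force: [-0.3, 0.2, 0.2]
finger_gap: 0.0868
finger_force: 0.0
```

Call:
move_arm:
  moves:
    - {"tx":-1,"ty":0,"tz":0,"turn":0,"hand":0}
    - {"tx":-1,"ty":0,"tz":0,"turn":0,"hand":0}
    - {"tx":-1,"ty":0,"tz":0,"turn":0,"hand":0}
    - {"tx":-1,"ty":0,"tz":0,"turn":0,"hand":0}
    - {"tx":-1,"ty":0,"tz":0,"turn":0,"hand":0}
    - {"tx":0,"ty":0,"tz":0,"turn":0,"hand":0}
    - {"tx":0,"ty":0,"tz":0,"turn":0.65,"hand":0}

```text
clock: 6.45
tool_pos: [0.5521, -0.0926, 0.1985]
ee_rot: [0.727, 0.686, 0.0, -0.0]
contact_force: [-0.0, 1.1, 0.6]
finger_gap: 0.0871
finger_force: 0.0
```

```bash
python3 - <<'E'
from h import *
print(arm.read_state()["tool_pos"])
im,d,P=cloud("scene");M=masks(im)
b=box(P,M["yellow"],[.3,.03,.1],[.7,.6,.13]);print("cover",rect(b))
w,dw,Q=cloud("wrist");M=masks(w)
b=box(Q,M["red"],[.4,-.5,.055],[.7,.05,.15]);print("handle",len(b),len(b) and (rect(b),b.min(0),b.max(0)))
m=(M["black"]&(((Q>[.3,-.6,-.01])&(Q<[.8,.05,.02])).all(-1)));b=Q[m];print("mat",len(b),len(b) and (rect(b),b.min(0),b.max(0)))
k=np.hstack([im,w]);cv2.imwrite("pics/a.png",cv2.resize(k,(800,300)))
E
```

```text
[ 0.5520755  -0.09259612  0.19850978]
cover [551.7 209.8  81.7  82.   89.8]
handle 0 0
mat 305 (array([ 558.7, -181.2,  178.2,  134.7,   88. ]), array([ 4.94411563e-01, -2.69049572e-01,  2.15205550e-04]), array([ 0.62906258, -0.09000843,  0.01995094]))
```

View pics/a.png

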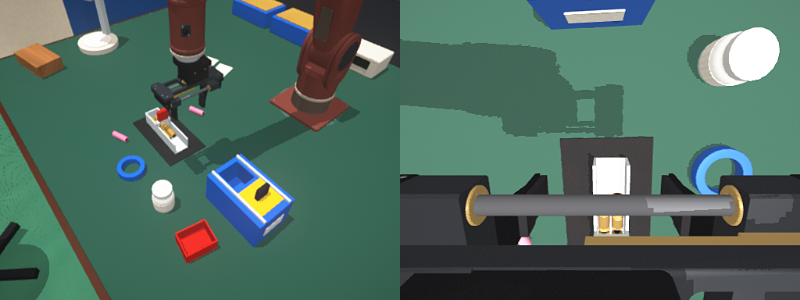

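The scene half shows the cover fully open (centre y 0.210, so mouth y 0.120) and the mouth clear. The chute is at (170,128). The wrist half shows the chute and mat straight ahead at (605,195). I'll move on over the handle and measure the mat.

Call:
move_arm:
  moves:
    - {"tx":-0.95,"ty":0.05,"tz":0,"turn":0,"hand":0}
    - {"tx":-1,"ty":0,"tz":0,"turn":0,"hand":0}
    - {"tx":-1,"ty":0,"tz":0,"turn":0,"hand":0}
    - {"tx":-1,"ty":0,"tz":0,"turn":0,"hand":0}
    - {"tx":-1,"ty":0,"tz":0,"turn":0,"hand":0}
    - {"tx":0,"ty":0.3,"tz":0,"turn":0,"hand":0}
    - {"tx":0,"ty":0,"tz":0,"turn":0,"hand":0}

```text
clock: 7.25
tool_pos: [0.555, -0.2409, 0.1983]
ee_rot: [0.726, 0.687, 0.0, -0.0]
contact_force: [0.4, 1.1, -0.0]
finger_gap: 0.0868
finger_force: 0.0
```

```bash
python3 - <<'E'
from h import *
s=arm.read_state();print(s["tool_pos"],R.from_quat(s["ee_rot"]).as_matrix()[:,0])
for n in("scene","side"):
    im,d,P=cloud(n);M=masks(im)
    b=box(P,M["red"],[.4,-.4,.055],[.7,.05,.15]);print("handle",len(b),len(b) and (rect(b),b.min(0),b.max(0)))
    w=box(P,M["white"],[.45,-.4,.035],[.65,-.05,.05]);print("rim",rect(w))
    m=(im.max(-1)<60)&(((P>[.35,-.5,-.005])&(P<[.75,.0,.012])).all(-1))
    m=cv2.morphologyEx(m.astype(np.uint8),cv2.MORPH_OPEN,np.ones((3,3)));q=P[m>0];print("mat",len(q),rect(q),np.percentile(q,[1,99],axis=0))
E
```

```text
[ 0.55500934 -0.24094333  0.19825311] [5.50252153e-02 9.98484776e-01 6.14216151e-04]
handle 73 (array([ 556.2, -238.2,   14.5,   37. ,   87. ]), array([ 0.53777389, -0.24519573,  0.0725503 ]), array([ 0.57497373, -0.2301837 ,  0.10894229]))
rim [ 555.9 -224.7  203.1   55.8   86.7]
mat 1384 [ 549.8 -221.   261.6  151.7   88.6] [[ 4.77748174e-01 -3.48349606e-01  3.24064727e-04]
 [ 6.24105981e-01 -9.24679825e-02  6.61583780e-03]]
handle 441 (array([ 553.8, -245.1,    9.6,   35.7,   86.2]), array([ 0.53601587, -0.25083072,  0.06781792]), array([ 0.57143207, -0.2395977 ,  0.11003192]))
rim [ 555.2 -227.4  201.7   54.    86.9]
mat 1183 [ 510.8 -238.1   64.6  243.3    7.5] [[ 0.47865839 -0.3192755   0.0008041 ]
 [ 0.52749998 -0.1236169   0.00533661]]
```

Call:
move_arm:
  moves:
    - {"tx":0,"ty":0,"tz":0.9,"turn":0,"hand":0}
    - {"tx":0,"ty":0,"tz":0.9,"turn":0,"hand":0}
    - {"tx":0,"ty":0,"tz":0.9,"turn":0,"hand":0}
    - {"tx":0,"ty":0,"tz":0.9,"turn":0,"hand":0}
    - {"tx":0,"ty":0,"tz":0.6,"turn":0,"hand":0.4}
    - {"tx":0,"ty":0,"tz":0,"turn":0,"hand":1}
    - {"tx":0,"ty":0,"tz":0,"turn":0,"hand":1}
    - {"tx":0,"ty":0,"tz":0,"turn":0,"hand":1}
    - {"tx":0,"ty":0,"tz":0,"turn":0,"hand":1}
    - {"tx":0,"ty":0,"tz":0,"turn":0,"hand":1}
  grip_force: 25

```text
clock: 8.35
tool_pos: [0.5545, -0.2419, 0.0735]
ee_rot: [0.727, 0.687, 0.0, 0.001]
contact_force: [-0.2, -1.1, 0.2]
finger_gap: 0.0468
finger_force: 0.0
```

Call:
move_arm:
  moves:
    - {"tx":0,"ty":0,"tz":0,"turn":0,"hand":1}
    - {"tx":0,"ty":0,"tz":0,"turn":0,"hand":1}

```text
clock: 8.55
tool_pos: [0.5541, -0.2419, 0.0731]
ee_rot: [0.727, 0.687, 0.0, 0.0]
contact_force: [-2.5, 0.5, 5.2]
finger_gap: 0.0396
finger_force: 25.0
```

Call:
move_arm:
  moves:
    - {"tx":0,"ty":0,"tz":-0.3,"turn":0,"hand":1}
    - {"tx":0,"ty":0,"tz":-0.5,"turn":0,"hand":1}
    - {"tx":0,"ty":0,"tz":-0.5,"turn":0,"hand":1}
    - {"tx":0,"ty":0,"tz":-0.3,"turn":-0.25,"hand":1}
    - {"tx":0,"ty":0,"tz":0,"turn":-0.25,"hand":1}
    - {"tx":0,"ty":0,"tz":0,"turn":0,"hand":1}

```text
clock: 9.15
tool_pos: [0.5539, -0.2418, 0.1207]
ee_rot: [0.711, 0.703, 0.0, 0.0]
contact_force: [0.7, -0.6, -6.2]
finger_gap: 0.0399
finger_force: 25.0
```

```bash
cat >> h.py <<'E'
def pitch(n,box_lo,box_hi,show=None):
    """rim line of the held chute from white points: tilt of its side walls seen in y-z"""
    im,d,P=cloud(n);M=masks(im);
    if show: cv2.imwrite(show,im)
    w=box(P,M["white"],box_lo,box_hi);r=box(P,M["red"],box_lo,box_hi)
    # upper envelope of white points in 10 mm bins of y
    e=[]
    for y in np.arange(w[:,1].min(),w[:,1].max(),.01):
        k=w[(w[:,1]>=y)&(w[:,1]<y+.01)]
        if len(k)>4: e.append([y+.005,np.percentile(k[:,2],90)])
    e=np.array(e); print(n,"white y",w[:,1].min(),w[:,1].max(),"z",w[:,2].min(),w[:,2].max(),"x",np.percentile(w[:,0],[2,98]),"\nenv",np.round(e*1000).astype(int).tolist(), "slope deg",np.degrees(np.arctan(np.polyfit(e[:,0],e[:,1],1)[0])))
    print("red",len(r), len(r) and (r.min(0),r.max(0)))
E
python3 - <<'E'
from h import *
s=arm.read_state();print(s["tool_pos"],R.from_quat(s["ee_rot"]).as_matrix()[:,0],s["contact_force"])
for n in("scene","side"): pitch(n,[.5,-.36,.03],[.61,-.06,.14])
E
```

```text
[ 0.55393156 -0.24180953  0.1206602 ] [1.17258497e-02 9.99931250e-01 4.46044886e-06] [ 0.68410658 -0.57777313 -6.17245402]
scene white y -0.3252504208632052 -0.12159328970052619 z 0.051273201759946874 0.12064540337554164 x [0.52979035 0.58317386] 
env [[-320, 94], [-310, 94], [-300, 95], [-290, 94], [-280, 95], [-270, 93], [-260, 94], [-250, 92], [-240, 110], [-230, 111], [-220, 94], [-210, 95], [-200, 94], [-190, 94], [-180, 94], [-170, 93], [-160, 95], [-150, 94], [-140, 93], [-130, 92], [-120, 93]] slope deg -0.6674862162935992
red 34 (array([ 0.53707201, -0.23522272,  0.11742265]), array([ 0.57260849, -0.23022724,  0.13865453]))
side white y -0.3277677291400655 -0.12473231228019255 z 0.04863860571388523 0.11887784880578522 x [0.52660679 0.57955708] 
env [[-323, 94], [-313, 95], [-303, 95], [-293, 95], [-283, 95], [-273, 95], [-263, 94], [-253, 110], [-243, 109], [-233, 76], [-223, 56], [-213, 64], [-203, 55], [-173, 95], [-163, 95], [-143, 95], [-133, 95], [-123, 55]] slope deg -5.493031427154255
red 287 (array([ 0.53471046, -0.24996394,  0.11311354]), array([ 0.57200483, -0.24499466,  0.13995777]))
```

Call:
move_arm:
  moves:
    - {"tx":0.3,"ty":-0.05,"tz":0,"turn":0,"hand":1}
    - {"tx":0.6,"ty":0,"tz":0,"turn":0,"hand":1}
    - {"tx":0.8,"ty":0,"tz":0,"turn":0,"hand":1}
    - {"tx":0.9,"ty":0,"tz":0,"turn":0,"hand":1}
    - {"tx":0.9,"ty":0,"tz":0,"turn":0,"hand":1}
    - {"tx":0.9,"ty":0,"tz":0,"turn":0,"hand":1}
    - {"tx":0.7,"ty":0,"tz":0,"turn":0,"hand":1}
    - {"tx":0.5,"ty":0,"tz":0,"turn":0,"hand":1}
    - {"tx":0.3,"ty":0,"tz":0,"turn":0,"hand":1}
    - {"tx":0.1,"ty":0,"tz":0,"turn":0,"hand":1}
  grip_force: 18

```text
clock: 10.25
tool_pos: [0.5547, -0.061, 0.1204]
ee_rot: [0.711, 0.703, -0.0, -0.0]
contact_force: [0.1, 0.2, -5.3]
finger_gap: 0.0395
finger_force: 18.0
```

```bash
python3 - <<'E'
from h import *
s=arm.read_state();print(s["tool_pos"],s["contact_force"])
pitch("scene",[.5,-.2,.03],[.61,.065,.108])
E
```

```text
[ 0.55466935 -0.06103608  0.12039032] [ 0.05540324  0.17753875 -5.34207168]
scene white y -0.14440899543292973 0.05693352691961989 z 0.05114495534420893 0.10793115844304546 x [0.53037294 0.5837003 ] 
env [[-139, 80], [-129, 74], [-119, 73], [-109, 81], [-99, 94], [-89, 93], [-79, 94], [-69, 95], [-59, 101], [-49, 106], [-39, 95], [-29, 96], [-19, 95], [-9, 95], [1, 93], [11, 94], [21, 94], [31, 94], [41, 95], [51, 96], [61, 97]] slope deg 4.485612492087171
red 0 0
```

Call:
move_arm:
  moves:
    - {"tx":0.15,"ty":-0.03,"tz":0,"turn":0,"hand":1}
    - {"tx":0.15,"ty":-0.03,"tz":0,"turn":0,"hand":1}
    - {"tx":0.1,"ty":0,"tz":0,"turn":0,"hand":1}
    - {"tx":0,"ty":0,"tz":0,"turn":0,"hand":1}

```text
clock: 10.7
tool_pos: [0.5531, -0.0495, 0.1205]
ee_rot: [0.712, 0.703, 0.0, -0.0]
contact_force: [-0.2, 0.4, -6.1]
finger_gap: 0.0396
finger_force: 18.0
```

Call:
move_arm:
  moves:
    - {"tx":0.07,"ty":0,"tz":0,"turn":0,"hand":1}
    - {"tx":0.07,"ty":0,"tz":0,"turn":0,"hand":1}
    - {"tx":0,"ty":0,"tz":0,"turn":0,"hand":1}

```text
clock: 11.0
tool_pos: [0.5532, -0.0477, 0.1208]
ee_rot: [0.712, 0.702, -0.001, 0.001]
contact_force: [-0.6, -5.6, -4.0]
finger_gap: 0.0401
finger_force: 18.0
```

Call:
move_arm:
  moves:
    - {"tx":0.1,"ty":0,"tz":-0.2,"turn":0,"hand":1}
    - {"tx":0.1,"ty":0,"tz":-0.2,"turn":0,"hand":1}
    - {"tx":0.1,"ty":0,"tz":-0.15,"turn":0,"hand":1}
    - {"tx":0,"ty":0,"tz":0,"turn":0,"hand":1}

```text
clock: 11.4
tool_pos: [0.5536, -0.0389, 0.1379]
ee_rot: [0.712, 0.702, -0.001, 0.001]
contact_force: [-0.4, -7.0, -4.1]
finger_gap: 0.0398
finger_force: 18.0
```

```bash
python3 - <<'E'
from h import *
s=arm.read_state();print(s["tool_pos"],s["contact_force"])
pitch("scene",[.515,-.2,.03],[.59,.069,.18],"pics/b.png")
E
```

```text
[ 0.5535761  -0.03889335  0.13792695] [-0.42975213 -7.02340456 -4.1398892 ]
scene white y -0.13437176367479187 0.06106560933885119 z 0.05598489857341349 0.141983012424984 x [0.52897075 0.58250105] 
env [[-129, 95], [-119, 96], [-109, 96], [-99, 94], [-89, 95], [-79, 116], [-69, 116], [-59, 113], [-49, 117], [-39, 127], [-29, 128], [-19, 108], [-9, 106], [1, 105], [11, 102], [21, 101], [31, 100], [41, 99], [51, 98], [61, 97]] slope deg -0.01878218866480667
red 59 (array([ 0.53588311, -0.04001211,  0.13942415]), array([ 0.57314951, -0.02710902,  0.17378402]))
```

View pics/b.png

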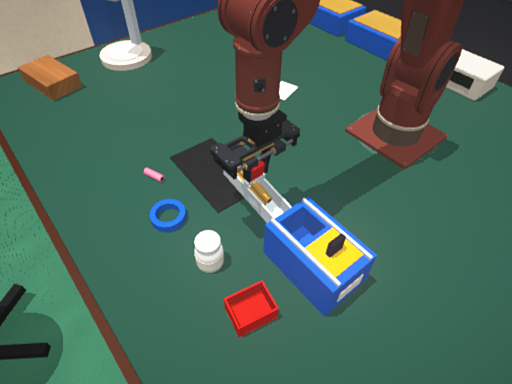

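The scene view shows the chute at (262,195), nose against the bin's end at (280,225). The rim slopes about 8° nose down, so the pivot in the grip works. I'll continue to about 13°.

Call:
move_arm:
  moves:
    - {"tx":0.1,"ty":0,"tz":-0.17,"turn":0,"hand":1}
    - {"tx":0.08,"ty":0,"tz":-0.15,"turn":0,"hand":1}
    - {"tx":0,"ty":0,"tz":0,"turn":0,"hand":1}
  grip_force: 20

```text
clock: 11.75
tool_pos: [0.5536, -0.0329, 0.1473]
ee_rot: [0.712, 0.702, -0.0, 0.001]
contact_force: [-0.9, -5.7, -4.2]
finger_gap: 0.04
finger_force: 20.0
```

Call:
move_arm:
  moves:
    - {"tx":-0.2,"ty":0,"tz":0,"turn":0,"hand":1}
    - {"tx":-0.3,"ty":0,"tz":-0.1,"turn":0,"hand":1}
    - {"tx":0,"ty":0,"tz":0,"turn":0,"hand":1}
  grip_force: 45

```text
clock: 12.05
tool_pos: [0.5533, -0.0481, 0.15]
ee_rot: [0.712, 0.702, -0.0, 0.0]
contact_force: [0.5, -0.7, -6.5]
finger_gap: 0.0397
finger_force: 45.0
```

```bash
python3 - <<'E'
from h import *
s=arm.read_state();print(s["tool_pos"],s["contact_force"])
pitch("scene",[.515,-.2,.03],[.59,.069,.18])
E
```

```text
[ 0.5532943  -0.04810057  0.14998289] [ 0.45570771 -0.71166306 -6.54311359]
scene white y -0.14679694263285992 0.054927713972046655 z 0.05744390621032491 0.15248003871897875 x [0.5288332  0.58233048] 
env [[-142, 112], [-132, 112], [-122, 110], [-112, 109], [-102, 112], [-92, 123], [-82, 129], [-72, 128], [-62, 130], [-52, 139], [-42, 140], [-32, 119], [-22, 117], [-12, 112], [-2, 110], [8, 108], [18, 105], [28, 104], [38, 101], [48, 100], [58, 97]] slope deg -4.805134158951054
red 16 (array([ 0.53940337, -0.04486166,  0.15194319]), array([ 0.56954564, -0.03623364,  0.17949408]))
```

Call:
move_arm:
  moves:
    - {"tx":0,"ty":-0.1,"tz":-0.5,"turn":0,"hand":1}
    - {"tx":0,"ty":0,"tz":-0.6,"turn":0,"hand":1}
    - {"tx":0,"ty":0,"tz":-0.6,"turn":0,"hand":1}
    - {"tx":0.2,"ty":0,"tz":-0.4,"turn":0,"hand":1}
    - {"tx":0.4,"ty":0,"tz":0,"turn":0,"hand":1}
    - {"tx":0.5,"ty":0,"tz":0,"turn":0,"hand":1}
    - {"tx":0.5,"ty":0,"tz":0,"turn":0,"hand":1}
    - {"tx":0.5,"ty":0,"tz":0,"turn":0,"hand":1}
    - {"tx":0.4,"ty":0,"tz":0,"turn":0,"hand":1}
    - {"tx":0.3,"ty":0,"tz":0,"turn":0,"hand":1}

```text
clock: 13.1
tool_pos: [0.5511, 0.0396, 0.2122]
ee_rot: [0.711, 0.703, -0.0, -0.0]
contact_force: [0.4, 0.1, -5.4]
finger_gap: 0.0394
finger_force: 45.0
```

Call:
move_arm:
  moves:
    - {"tx":0.2,"ty":0,"tz":0,"turn":0,"hand":1}
    - {"tx":0.2,"ty":0,"tz":0,"turn":0,"hand":1}
    - {"tx":0.1,"ty":0,"tz":0,"turn":0,"hand":1}
    - {"tx":0,"ty":0,"tz":0,"turn":0,"hand":1}

```text
clock: 13.5
tool_pos: [0.5515, 0.053, 0.2126]
ee_rot: [0.712, 0.702, -0.0, -0.0]
contact_force: [0.3, 0.7, -5.7]
finger_gap: 0.0397
finger_force: 45.0
```

```bash
python3 - <<'E'
from h import *
s=arm.read_state();print(s["tool_pos"],s["contact_force"])
pitch("scene",[.522,-.2,.115],[.588,.149,.26],"pics/c.png")
E
```

```text
[0.55149495 0.05297142 0.21263979] [ 0.31914808  0.6627994  -5.72802263]
scene white y -0.04675020345327385 0.1488893930601815 z 0.1204116374735632 0.21581947444227223 x [0.52690405 0.58025774] 
env [[-42, 186], [-32, 186], [-22, 184], [-12, 186], [-2, 185], [8, 183], [18, 185], [28, 190], [38, 189], [48, 202], [58, 202], [68, 182], [78, 179], [88, 176], [98, 173], [108, 172], [118, 170], [128, 167], [138, 164], [148, 162]] slope deg -7.167438901189027
red 52 (array([0.53203737, 0.05449222, 0.21609246]), array([0.57148406, 0.06510369, 0.24790055]))
```

View pics/c.png

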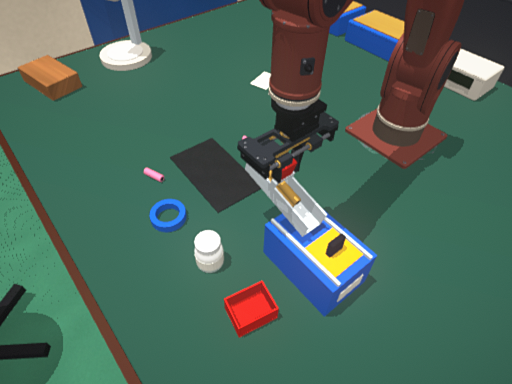

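The scene view shows the chute at (295,195), tilted 14°, with its spout above the mouth at (310,220) and the sleeves still inside. Next I dip the lip into the mouth and push against its far edge to tilt further.

Call:
move_arm:
  moves:
    - {"tx":0.1,"ty":0,"tz":0.25,"turn":0,"hand":1}
    - {"tx":0.1,"ty":0,"tz":0.25,"turn":0,"hand":1}
    - {"tx":0.1,"ty":0,"tz":0.05,"turn":0,"hand":1}
    - {"tx":0.1,"ty":0,"tz":0,"turn":0,"hand":1}
    - {"tx":0,"ty":0,"tz":0,"turn":0,"hand":1}
  grip_force: 25

```text
clock: 14.05
tool_pos: [0.5515, 0.0631, 0.196]
ee_rot: [0.712, 0.702, -0.001, 0.001]
contact_force: [-1.3, -5.2, -4.6]
finger_gap: 0.0398
finger_force: 25.0
```

Call:
move_arm:
  moves:
    - {"tx":0.12,"ty":0,"tz":-0.02,"turn":0,"hand":1}
    - {"tx":0.12,"ty":0,"tz":-0.02,"turn":0,"hand":1}
    - {"tx":0.12,"ty":0,"tz":0,"turn":0,"hand":1}
    - {"tx":0.12,"ty":0,"tz":0,"turn":0,"hand":1}
    - {"tx":0,"ty":0,"tz":0,"turn":0,"hand":1}

```text
clock: 14.55
tool_pos: [0.553, 0.0758, 0.1987]
ee_rot: [0.713, 0.701, -0.0, 0.002]
contact_force: [0.1, -11.4, 3.2]
finger_gap: 0.0399
finger_force: 25.0
```

```bash
python3 - <<'E'
from h import *
s=arm.read_state();print(s["tool_pos"],s["contact_force"])
pitch("scene",[.522,-.2,.115],[.588,.15,.26])
E
```

```text
[0.5530002  0.0758053  0.19872989] [  0.08510779 -11.38807475   3.17979426]
scene white y -0.03393481611696875 0.14974579822195994 z 0.11502837864021942 0.20484795602441574 x [0.52772775 0.58170115] 
env [[-29, 171], [-19, 170], [-9, 172], [1, 170], [11, 169], [21, 169], [31, 169], [41, 169], [51, 170], [61, 185], [71, 188], [81, 166], [91, 162], [101, 157], [111, 154], [121, 150], [131, 147], [141, 142], [151, 139]] slope deg -9.4302489412082
red 29 (array([0.53470532, 0.08132878, 0.21611832]), array([0.57077731, 0.08819435, 0.23125069]))
```

Call:
move_arm:
  moves:
    - {"tx":0.12,"ty":0,"tz":-0.06,"turn":0,"hand":1}
    - {"tx":0.12,"ty":0,"tz":-0.06,"turn":0,"hand":1}
    - {"tx":0.12,"ty":0,"tz":-0.04,"turn":0,"hand":1}
    - {"tx":0,"ty":0,"tz":0,"turn":0,"hand":1}

```text
clock: 15.0
tool_pos: [0.5531, 0.0883, 0.2035]
ee_rot: [0.712, 0.702, 0.0, 0.002]
contact_force: [-0.3, -4.1, -2.2]
finger_gap: 0.0398
finger_force: 25.0
```

```bash
python3 - <<'E'
from h import *
s=arm.read_state();print(s["tool_pos"],s["contact_force"])
pitch("scene",[.522,-.2,.115],[.588,.15,.26],"pics/d.png")
im=cv2.imread("pics/d.png")[110:310,200:400];cv2.imwrite("pics/d2.png",cv2.resize(im,(600,600)))
E
```

```text
[0.55309386 0.08829689 0.20346549] [-0.25746616 -4.07604857 -2.20584626]
scene white y -0.026920107258633363 0.14992771763161578 z 0.11508380694332443 0.21239237578396208 x [0.52827374 0.58187885] 
env [[-22, 192], [-2, 178], [8, 175], [18, 175], [28, 177], [38, 174], [48, 173], [58, 172], [68, 177], [78, 180], [88, 172], [98, 165], [108, 158], [118, 153], [128, 146], [138, 142], [148, 137]] slope deg -14.531934105318916
red 23 (array([0.53540398, 0.09412355, 0.2308259 ]), array([0.5711106 , 0.10126676, 0.23593201]))
```

View pics/d2.png

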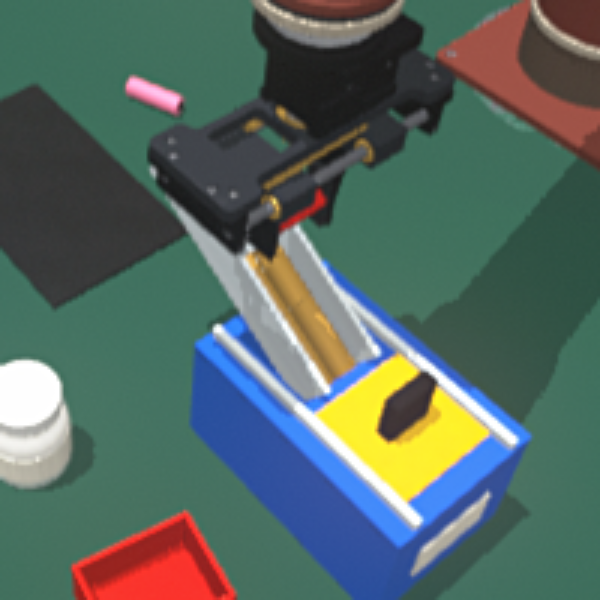

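The crop shows the chute at about 31° with the sleeves slid forward against the mouth's far edge at (340,365). I'll grip firmly, back off and lower slightly so they pass under the plate.

Call:
move_arm:
  moves:
    - {"tx":0,"ty":0,"tz":0,"turn":0,"hand":1}
    - {"tx":-0.1,"ty":0,"tz":0,"turn":0,"hand":1}
    - {"tx":-0.1,"ty":0,"tz":0.12,"turn":0,"hand":1}
    - {"tx":0,"ty":0,"tz":0.12,"turn":0,"hand":1}
    - {"tx":0,"ty":0,"tz":0,"turn":0,"hand":1}
    - {"tx":0,"ty":0,"tz":0,"turn":0,"hand":1}
    - {"tx":0,"ty":0,"tz":0,"turn":0,"hand":1}
  grip_force: 45

```text
clock: 15.75
tool_pos: [0.552, 0.0838, 0.1952]
ee_rot: [0.712, 0.702, -0.0, 0.0]
contact_force: [-0.1, -3.1, -1.0]
finger_gap: 0.0395
finger_force: 45.0
```

```bash
python3 - <<'E'
from h import *
s=arm.read_state();print(s["tool_pos"],s["contact_force"])
pitch("scene",[.522,-.2,.115],[.588,.15,.26],"pics/e.png")
im=cv2.imread("pics/e.png")[150:270,230:350];cv2.imwrite("pics/e2.png",cv2.resize(im,(480,480)))
E
```

```text
[0.55200864 0.08377639 0.19516903] [-0.08378717 -3.12043106 -1.02555911]
scene white y -0.03270558690022363 0.14997553240056444 z 0.11502661476210385 0.2016611044856459 x [0.52670394 0.58042106] 
env [[2, 166], [12, 166], [22, 165], [32, 165], [42, 163], [52, 161], [62, 163], [72, 169], [82, 162], [92, 158], [102, 150], [112, 145], [122, 140], [132, 133], [142, 129], [152, 124]] slope deg -15.48389778633582
red 16 (array([0.5353428 , 0.08953536, 0.22213266]), array([0.56962205, 0.0949522 , 0.22881026]))
```

View pics/e2.png

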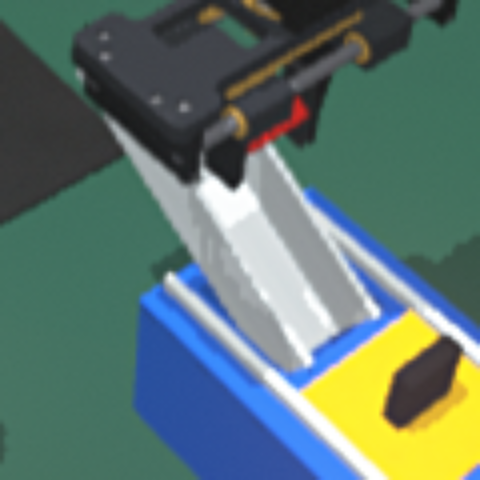

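The trough looks empty. I'll back out along its axis and check the bin and the weight.

Call:
move_arm:
  moves:
    - {"tx":-0.2,"ty":0,"tz":-0.12,"turn":0,"hand":1}
    - {"tx":-0.3,"ty":0,"tz":-0.2,"turn":0,"hand":1}
    - {"tx":-0.4,"ty":0,"tz":-0.4,"turn":0,"hand":1}
    - {"tx":-0.7,"ty":0,"tz":-0.4,"turn":0,"hand":1}
    - {"tx":-0.9,"ty":0,"tz":-0.2,"turn":0,"hand":1}
    - {"tx":-0.9,"ty":0,"tz":0,"turn":0,"hand":1}
    - {"tx":-0.6,"ty":0,"tz":0,"turn":0,"hand":1}
    - {"tx":-0.2,"ty":0,"tz":0,"turn":0,"hand":1}
    - {"tx":0,"ty":0,"tz":0,"turn":0,"hand":1}

```text
clock: 16.7
tool_pos: [0.5504, -0.0431, 0.2353]
ee_rot: [0.712, 0.702, 0.0, 0.0]
contact_force: [0.0, 0.2, -2.3]
finger_gap: 0.0394
finger_force: 45.0
```

```bash
python3 - <<'E'
from h import *
s=arm.read_state();print(s["tool_pos"],s["contact_force"])
pitch("scene",[.51,-.25,.08],[.6,.12,.26],"pics/f.png")
im=cv2.imread("pics/f.png");a=cv2.resize(im[130:310,200:380],(400,400))
s,_,P=cloud("side");b=cv2.resize(s[60:260,140:340],(400,400));cv2.imwrite("pics/f2.png",np.hstack([a,b]))
E
```

```text
[ 0.55038171 -0.04305765  0.23534125] [ 0.02535631  0.18886593 -2.2544679 ]
scene white y -0.14725912864755508 0.11763020985264933 z 0.10782100159690367 0.25706864023666304 x [0.52625529 0.59363227] 
env [[-132, 214], [-122, 211], [-112, 209], [-102, 212], [-92, 213], [-82, 220], [-72, 211], [-62, 217], [-52, 226], [-42, 201], [-32, 196], [-22, 189], [-12, 183], [-2, 177], [8, 171], [18, 168], [28, 163], [78, 118], [88, 117], [98, 119], [108, 117], [118, 117]] slope deg -25.256815242718254
red 0 0
```

View pics/f2.png

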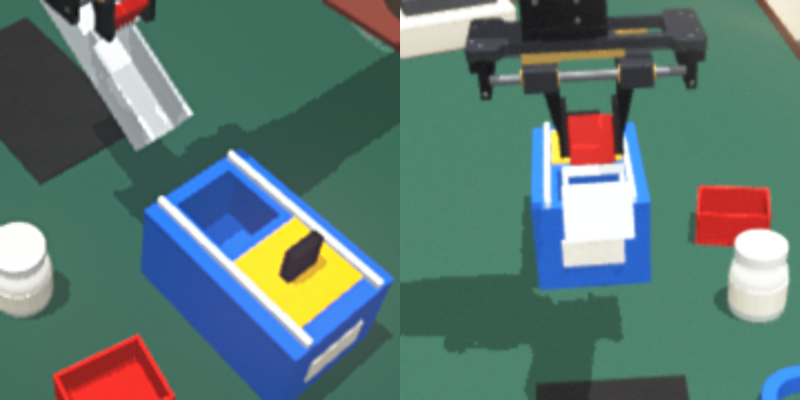

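The scene half shows the bin mouth clear and the trough empty, and the wrist weight of 2.25 N matches the empty chute. Now I return it to the mat and level it by rolling it down over its lip.

Call:
move_arm:
  moves:
    - {"tx":-0.3,"ty":0,"tz":0,"turn":0,"hand":1}
    - {"tx":-0.7,"ty":0,"tz":0.2,"turn":0,"hand":1}
    - {"tx":-0.9,"ty":0,"tz":0.5,"turn":0,"hand":1}
    - {"tx":-0.9,"ty":0,"tz":0.6,"turn":0,"hand":1}
    - {"tx":-0.8,"ty":0,"tz":0.6,"turn":0,"hand":1}
    - {"tx":-0.5,"ty":0,"tz":0.6,"turn":0,"hand":1}
    - {"tx":-0.3,"ty":0,"tz":0.5,"turn":0,"hand":1}
    - {"tx":0,"ty":0,"tz":0.2,"turn":0,"hand":1}
    - {"tx":0,"ty":0,"tz":0,"turn":0,"hand":1}

```text
clock: 17.7
tool_pos: [0.5483, -0.1728, 0.1378]
ee_rot: [0.711, 0.703, -0.0, -0.001]
contact_force: [-0.7, -1.0, -1.7]
finger_gap: 0.0398
finger_force: 45.0
```

```bash
python3 - <<'E'
from h import *
s=arm.read_state();print(s["tool_pos"],s["contact_force"])
pitch("scene",[.51,-.36,.008],[.6,.0,.26])
E
```

```text
[ 0.54829401 -0.17277987  0.13775833] [-0.69239286 -0.9708363  -1.70600155]
scene white y -0.2711919331172029 -0.09541948053367799 z 0.024067180243726338 0.22394872456745396 x [0.52394156 0.57734562] 
env [[-266, 114], [-256, 107], [-246, 104], [-236, 106], [-226, 132], [-216, 128], [-206, 116], [-196, 112], [-186, 129], [-176, 107], [-166, 101], [-156, 93], [-146, 87], [-136, 82], [-126, 76], [-116, 70], [-106, 67], [-96, 62]] slope deg -17.958958039588968
red 42 (array([ 0.53114232, -0.16935562,  0.16630585]), array([ 0.56501655, -0.15945029,  0.17272262]))
```

Call:
move_arm:
  moves:
    - {"tx":-0.1,"ty":0,"tz":0.3,"turn":0,"hand":1}
    - {"tx":-0.1,"ty":0,"tz":0.3,"turn":0,"hand":1}
    - {"tx":-0.33,"ty":0,"tz":0.18,"turn":0,"hand":1}
    - {"tx":-0.4,"ty":0,"tz":0.22,"turn":0,"hand":1}
    - {"tx":-0.33,"ty":0,"tz":0.23,"turn":0,"hand":1}
    - {"tx":0,"ty":0,"tz":0,"turn":0,"hand":1}
  grip_force: 15

```text
clock: 18.35
tool_pos: [0.5469, -0.2142, 0.1004]
ee_rot: [0.713, 0.701, -0.001, -0.0]
contact_force: [0.7, 0.0, -1.8]
finger_gap: 0.0399
finger_force: 15.0
```

```bash
python3 - <<'E'
from h import *
s=arm.read_state();print(s["tool_pos"],s["contact_force"])
pitch("scene",[.51,-.36,.008],[.6,.0,.26])
E
```

```text
[ 0.54689862 -0.21424011  0.10042902] [ 0.66652345  0.04857231 -1.76250772]
scene white y -0.3127730330764459 -0.11703482433237467 z 0.008130944087924696 0.13687896366589758 x [0.52311602 0.5762873 ] 
env [[-308, 75], [-298, 55], [-288, 54], [-278, 85], [-268, 85], [-258, 83], [-248, 75], [-238, 70], [-228, 89], [-218, 91], [-208, 71], [-198, 68], [-188, 64], [-178, 61], [-168, 58], [-158, 56], [-148, 54], [-138, 49], [-128, 48], [-118, 48]] slope deg -8.040121058775044
red 45 (array([ 0.52951685, -0.21799972,  0.1033622 ]), array([ 0.56342526, -0.20446353,  0.13775774]))
```

Call:
move_arm:
  moves:
    - {"tx":-0.3,"ty":0,"tz":0.2,"turn":0,"hand":1}
    - {"tx":-0.3,"ty":0,"tz":0.22,"turn":0,"hand":1}
    - {"tx":-0.25,"ty":0,"tz":0.24,"turn":0,"hand":1}
    - {"tx":-0.15,"ty":0,"tz":0.22,"turn":0,"hand":1}
    - {"tx":0,"ty":0,"tz":0,"turn":0,"hand":1}
  grip_force: 10

```text
clock: 18.9
tool_pos: [0.547, -0.2427, 0.0742]
ee_rot: [0.712, 0.702, -0.0, -0.0]
contact_force: [-0.2, -0.4, -2.3]
finger_gap: 0.0397
finger_force: 10.0
```

```bash
python3 - <<'E'
from h import *
s=arm.read_state();print(s["tool_pos"],s["contact_force"])
pitch("scene",[.51,-.36,.008],[.6,.0,.26])
E
```

```text
[ 0.5469941  -0.24265064  0.07416966] [-0.24875222 -0.40453578 -2.26319694]
scene white y -0.32963877123593954 -0.12959132184777866 z 0.008000675083958408 0.09895045395685631 x [0.52343028 0.57679866] 
env [[-325, 40], [-315, 43], [-305, 46], [-295, 48], [-285, 47], [-275, 47], [-265, 47], [-255, 58], [-245, 64], [-235, 64], [-225, 47], [-215, 47], [-205, 47], [-195, 48], [-185, 47], [-175, 46], [-165, 48], [-155, 49], [-145, 48], [-135, 47]] slope deg 0.48405150386578316
red 41 (array([ 0.53092388, -0.24982291,  0.07390826]), array([ 0.56141752, -0.23862388,  0.11010179]))
```

Call:
move_arm:
  moves:
    - {"tx":0,"ty":0,"tz":0.06,"turn":0,"hand":1}
    - {"tx":0,"ty":0,"tz":0,"turn":0,"hand":0}
    - {"tx":0,"ty":0,"tz":0,"turn":0,"hand":0}
    - {"tx":0,"ty":0,"tz":0,"turn":0,"hand":0}
    - {"tx":0,"ty":0,"tz":0,"turn":0,"hand":0}
    - {"tx":0,"ty":0,"tz":-0.4,"turn":0,"hand":0}
    - {"tx":0,"ty":0,"tz":-0.9,"turn":0,"hand":0}
    - {"tx":0,"ty":0,"tz":-0.9,"turn":0,"hand":0}
    - {"tx":0,"ty":0,"tz":-0.9,"turn":0,"hand":0}
    - {"tx":0.5,"ty":0.1,"tz":-0.9,"turn":0,"hand":0}

```text
clock: 19.95
tool_pos: [0.5501, -0.2291, 0.1957]
ee_rot: [0.713, 0.701, -0.0, 0.001]
contact_force: [-0.1, -0.3, 0.1]
finger_gap: 0.0867
finger_force: 0.0
```

```bash
python3 - <<'E'
from h import *
s=arm.read_state();print(s["tool_pos"],s["contact_force"])
pitch("scene",[.51,-.36,.008],[.6,.0,.13])
im,d,P=cloud("scene");M=masks(im);b=box(P,M["yellow"],[.3,.03,.1],[.7,.6,.13]);print("cover",rect(b))
w=box(P,M["white"],[.45,-.4,.035],[.65,-.05,.05]);print("rim",rect(w))
E
```

```text
[ 0.55008673 -0.22905152  0.19571175] [-0.06486955 -0.25501819  0.05290235]
scene white y -0.33086812055498727 -0.12765526994995036 z 0.008003680095875043 0.07309188143815393 x [0.52366265 0.57710652] 
env [[-326, 47], [-316, 47], [-306, 47], [-296, 48], [-286, 47], [-276, 48], [-266, 45], [-256, 40], [-246, 64], [-236, 64], [-226, 46], [-216, 47], [-206, 48], [-196, 47], [-186, 47], [-176, 46], [-166, 47], [-156, 47], [-146, 47], [-136, 47], [-126, 43]] slope deg -0.5364750882647655
red 51 (array([ 0.53243921, -0.24815912,  0.07282713]), array([ 0.56940535, -0.23667119,  0.10963069]))
cover [551.4 209.5  81.8  82.   89.2]
rim [ 549.2 -230.6  201.6   56.3   89.3]
```

Call:
move_arm:
  moves:
    - {"tx":0.8,"ty":0,"tz":0,"turn":-0.2,"hand":0}
    - {"tx":1,"ty":0,"tz":0,"turn":0,"hand":0}
    - {"tx":1,"ty":0,"tz":0,"turn":0,"hand":0}
    - {"tx":1,"ty":0,"tz":0,"turn":0,"hand":0}
    - {"tx":1,"ty":0,"tz":0,"turn":0,"hand":0}
    - {"tx":1,"ty":0,"tz":0,"turn":0,"hand":0}
    - {"tx":1,"ty":0,"tz":0,"turn":0,"hand":0}
    - {"tx":1,"ty":0,"tz":0,"turn":0,"hand":0}
    - {"tx":1,"ty":0,"tz":0,"turn":0,"hand":0}
    - {"tx":1,"ty":0,"tz":0,"turn":0,"hand":0}
  grip_force: 25

```text
clock: 21.05
tool_pos: [0.5492, 0.0688, 0.1933]
ee_rot: [0.705, 0.709, -0.0, -0.0]
contact_force: [0.9, 0.1, -0.6]
finger_gap: 0.0871
finger_force: 0.0
```

Call:
move_arm:
  moves:
    - {"tx":1,"ty":0,"tz":0,"turn":0,"hand":0}
    - {"tx":1,"ty":0,"tz":0,"turn":0,"hand":0}
    - {"tx":1,"ty":0,"tz":0,"turn":0,"hand":0}
    - {"tx":0.8,"ty":0,"tz":0,"turn":0,"hand":0}
    - {"tx":0,"ty":0,"tz":0,"turn":0,"hand":0}

```text
clock: 21.55
tool_pos: [0.5479, 0.1859, 0.193]
ee_rot: [0.703, 0.711, 0.0, -0.001]
contact_force: [0.1, -0.7, -0.6]
finger_gap: 0.087
finger_force: 0.0
```

Call:
move_arm:
  moves:
    - {"tx":0.5,"ty":0.12,"tz":0,"turn":0.25,"hand":0}
    - {"tx":0.25,"ty":0,"tz":0.3,"turn":0,"hand":0}
    - {"tx":0,"ty":0,"tz":0.9,"turn":0,"hand":0}
    - {"tx":0,"ty":0,"tz":0.8,"turn":0,"hand":0.3}
    - {"tx":0,"ty":0,"tz":0.2,"turn":0,"hand":1}
    - {"tx":0,"ty":0,"tz":0,"turn":0,"hand":1}
    - {"tx":0,"ty":0,"tz":0,"turn":0,"hand":1}
    - {"tx":0,"ty":0,"tz":0,"turn":0,"hand":1}
    - {"tx":0,"ty":0,"tz":0,"turn":0,"hand":1}
    - {"tx":0,"ty":0,"tz":0,"turn":0,"hand":1}

```text
clock: 22.55
tool_pos: [0.5526, 0.2039, 0.1281]
ee_rot: [0.713, 0.701, -0.0, -0.0]
contact_force: [-1.7, -2.3, 12.8]
finger_gap: 0.0398
finger_force: 25.0
```

Call:
move_arm:
  moves:
    - {"tx":0,"ty":0,"tz":0,"turn":0,"hand":1}
    - {"tx":0,"ty":0,"tz":0,"turn":0,"hand":1}

```text
clock: 22.75
tool_pos: [0.5526, 0.2039, 0.1282]
ee_rot: [0.713, 0.701, -0.0, -0.0]
contact_force: [-5.0, -1.2, 5.7]
finger_gap: 0.0397
finger_force: 25.0
```

Call:
move_arm:
  moves:
    - {"tx":-0.4,"ty":0,"tz":0,"turn":0,"hand":1}
    - {"tx":-0.5,"ty":0,"tz":0,"turn":0,"hand":1}
    - {"tx":-0.5,"ty":0,"tz":0,"turn":0,"hand":1}
    - {"tx":-0.5,"ty":0,"tz":0,"turn":0,"hand":1}
    - {"tx":-0.5,"ty":0,"tz":0,"turn":0,"hand":1}
    - {"tx":-0.4,"ty":0,"tz":0,"turn":0,"hand":1}
    - {"tx":-0.2,"ty":0,"tz":0,"turn":0,"hand":1}
    - {"tx":-0.15,"ty":0,"tz":0,"turn":0,"hand":1}
    - {"tx":0,"ty":0,"tz":0,"turn":0,"hand":1}

```text
clock: 23.65
tool_pos: [0.5514, 0.1136, 0.1282]
ee_rot: [0.712, 0.702, 0.003, -0.002]
contact_force: [0.1, 15.5, 0.6]
finger_gap: 0.0399
finger_force: 25.0
```

Moved 90 mm onto the stop (15 N). Release and rise.

Call:
move_arm:
  moves:
    - {"tx":0.1,"ty":0,"tz":0,"turn":0,"hand":0}
    - {"tx":0,"ty":0,"tz":0,"turn":0,"hand":0}
    - {"tx":0,"ty":0,"tz":0,"turn":0,"hand":0}
    - {"tx":0,"ty":0,"tz":0,"turn":0,"hand":0}
    - {"tx":0,"ty":0,"tz":-0.4,"turn":0,"hand":0}
    - {"tx":0,"ty":0,"tz":-0.9,"turn":0,"hand":0}
    - {"tx":0,"ty":0,"tz":-0.9,"turn":0,"hand":0}
    - {"tx":0,"ty":0,"tz":-0.9,"turn":0,"hand":0}
    - {"tx":0,"ty":0,"tz":0,"turn":0,"hand":0}
    - {"tx":0,"ty":0,"tz":0,"turn":0,"hand":0}

```text
clock: 24.65
tool_pos: [0.552, 0.1121, 0.2217]
ee_rot: [0.713, 0.701, 0.001, 0.001]
contact_force: [-0.8, 0.3, -0.7]
finger_gap: 0.0871
finger_force: 0.0
```

```bash
python3 - <<'E'
from h import *
s=arm.read_state();print(s["tool_pos"],s["contact_force"])
im,d,P=cloud("scene");M=masks(im);b=box(P,M["yellow"],[.3,.03,.1],[.7,.6,.13]);print("cover",rect(b),np.percentile(b[:,1],[1,99]))
w=box(P,M["white"],[.45,-.4,.035],[.65,-.05,.05]);print("rim",rect(w))
cv2.imwrite("pics/g.png",im)
E
```

```text
[0.55199882 0.112082   0.22166315] [-0.83330438  0.32288266 -0.69649625]
cover [550.9 119.7  82.6  81.2  89.8] [0.07960566 0.15978826]
rim [ 548.6 -230.2  202.1   57.5   89.4]
```

View pics/g.png

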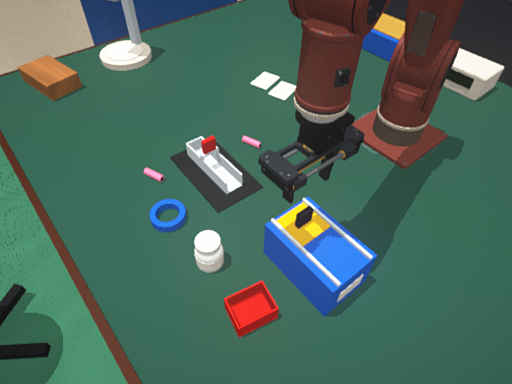

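The view shows the cover closed at (310,225) with its centre back at y 0.120, the empty chute flat on its mat at (215,165), and the jar, tape roll and red box where they were. I'm handing the job in.

```bash
python3 -c "
from cell import arm
print(arm.sign_off())"
```

```text
the job is handed in; nothing more can be done
None
```

The job is handed in at about 25 s: all the sleeves were tipped into the bin, the chute is flat on its mat about 10 mm off centre, and the cover is closed; the sleeves' resting places under the plate were inferred from the empty trough and the chute's weight, and no verdict was shown.

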